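# Warm the lacquer pots and open the gas valve with its key

## Robot

A 7-joint arm with a two-finger parallel gripper is mounted at the origin on the work surface. World frame = base frame: x ahead of the robot, y to its left, z up, the work surface at z = 0. Lengths are in m, angles in degrees, forces in N, time in s.
With the tool pointing down it reaches from about 0.35 to 0.775 m from the base axis. Payload 3.1 kg.
Tool frame: the origin (TCP) lies on the centre line of the jaws, within the pads' length; the fingertips stand 17 mm ahead of it and the grasp point (between the pads) lies 2 mm behind it (robot.tip_reach is the distance from the TCP to the fingertips, in m); z points along the fingers, y is the direction in which the jaws open and shut (so a half turn about z gives the same grasp; the last joint's range is limited). The gripper opens to 85 mm and grips with 20 to 120 N. Pads are 22 mm wide; open, the fingers measure 114 mm over their backs; the gripper's body (76 mm by 85 mm) begins 54 mm behind the grasp point. The pads swing forward as they close: fully open they stand 13 mm farther back than shut.
Start: joints at [-68.107, 17.813, 0.802, 86.603, -0.252, 75.585, -1.558], TCP at [0.226, 0.501, 0.248] pointing down, gripper open.
Joint ranges: [-154.91, 154.91], [-16.99, 109.72], [-72.82, 74.43], [7.12, 147.25], [-82.49, 262.49], [11.32, 116.49], [-174.64, 174.64]. Speed limits (degrees/s): [159.86, 159.86, 180, 180, 180, 180, 180].

## Interface

Orientations are given as [roll, pitch, yaw] about the fixed x, y, z axes, in that order (R = Rz(yaw) Ry(pitch) Rx(roll)).
In Python, from station import robot, fingers, vision, workorder, recognise gives the robot as it stands. Calls block until the motion is done:
- robot.move_to(position, orientation): joint-space move of the TCP to a pose.
- robot.line_to(position, orientation=None, velocity=0.15, f_stop=None): straight line of the TCP; orientation=None keeps the orientation; velocity is the mean speed in m/s. With f_stop (N) it stops when the force on the tool has changed by that much, and returns True; else False.
- robot.move_j(angles): joint-space move.
- fingers.gripper_to(opening, force=None): opening from 0.0 (shut) to 1.0 (fully open); force is the grip in N (None keeps the last); returns when the fingers have stopped.
- robot.pause(seconds).
- robot.inverse_kinematics(position, orientation): joint angles nearest the present ones, or None.
- vision.grab_frame(name): name is "scene" or "side" or "wrist"; returns the picture (480x640x3 uint8, red, green, blue); there is no depth.
- vision.calibration(name): a dict with "mtx" (3x3 intrinsics, pixels), "k1" (the pictures are not rectified: a ray, as slopes to the right and down, at radius r is drawn at 1 + k1 r^2 times it, then the intrinsics apply), "extrinsics" (4x4, takes a point from world to camera coordinates); the wrist camera has in their place "T_tool_cam" (4x4, takes a point from camera to tool coordinates, whose origin is the TCP and whose axes are the flange's). Camera axes: x right, y up, looking along -z (the intrinsics and any distortion apply to the point x, -y, -z); pixel columns grow to the right and rows downward; lengths in m; the calibration is good to about 2 mm. A picture is of the moment at which its call begins: read the wrist's pose just before it. calibration takes no time and is no camera call.
A pose or a line that the arm cannot do raises robot.PlanningError and nothing moves.
- workorder.close_job(): hands the job in, once; it reports no verdict.
Trained networks look in the newest picture that a camera, given by its name, has taken for a name from the list of things; names that differ only in an ending like _2 or _b are one class to them, and where a whole thing is asked for, a point or a joint stands for the part that bears it (a point fixed in the world has none). Each returns a list of dicts, best first, with "p" (0 to 1); they miss things now and then, are a little off and sometimes report something else, mostly with a low value. They report only what shows in the picture. A call takes as long as a camera call. They do not tell look-alikes from the thing itself.
- recognise(label, camera): "rect" ([centre column, centre row, width, height] in pixels, round what is visible of it).
Readings, each from a call of its own:
- robot.current_time_s(): time.
- robot.current_joint_positions(): joint angles.
- robot.current_dq(): joint speeds.
- robot.current_joint_torque(): joint torques, N m.
- robot.current_tool_pos(): TCP position.
- robot.current_eef_rot(): TCP orientation.
- robot.current_contact_force(): force on the tool from outside, world axes, zero at the start.
- robot.current_torque(): the same for the moment, N m.
- robot.current_finger_gap(): opening from 0.0 (shut) to 1.0 (fully open).
Only numpy, scipy, OpenCV 4.12 (cv2) and the standard library are available. Lean on these libraries where they do the work, as an engineer would, in place of code of your own. Each camera call takes 0.05 s, during which the arm holds its last target.

## Task

Slide every pot on the hotplate from the far parking row onto a heating ring of its own width, well centred and one pot to a ring; never lift or tip them, and hold them gently, for they are brittle. When all are on their rings, fit the square key fully down onto the valve's spindle, turn the valve anticlockwise to its stop with it, then pull the key off and stand it upright back in its tray. Leave the can, the bowl and the rubbing block beside the hotplate where they are.

Things in the scene. Friction and masses are not known exactly. Their poses are not given: they have to be found in the camera images.
- hotplate: flat dark steel hotplate fixed on the bench, 420 (its x) x 500 (its y) mm, origin at the centre of its underside; its top is 16 mm above the bench, with a rim 6 mm wide, 10 mm high along all edges. Its near half (its x = -115 mm) carries four round rings in a row at y = -180, -60, 60, 180 mm, its far half (x = +115 mm) four grey square parking outlines (90 mm) at the same y.
- ring_wide_1: wide heating ring: a flat light-metal circle let into the hotplate's near row, 116 mm outside diameter, flush, with a dot at its centre; origin at its centre, at the height of the hotplate's top. There are two wide and two small rings, in any order along the row; any pot of the matching width may stand on either.
- ring_wide_2: wide heating ring: a flat light-metal circle let into the hotplate's near row, 116 mm outside diameter, flush, with a dot at its centre; origin at its centre, at the height of the hotplate's top. There are two wide and two small rings, in any order along the row; any pot of the matching width may stand on either.
- ring_small_1: small heating ring: a flat light-metal circle let into the hotplate's near row, 88 mm outside diameter, flush, with a dot at its centre; origin at its centre, at the height of the hotplate's top. There are two wide and two small rings, in any order along the row; any pot of the matching width may stand on either.
- ring_small_2: small heating ring: a flat light-metal circle let into the hotplate's near row, 88 mm outside diameter, flush, with a dot at its centre; origin at its centre, at the height of the hotplate's top. There are two wide and two small rings, in any order along the row; any pot of the matching width may stand on either.
- pot_wide_a: wide brittle earthenware pot, lid sealed on, 96 mm diameter, flat lid top 36 mm above its foot, on it an upright round knob 26 mm diameter, 32 mm tall; about 0.45 kg; origin at the centre of its underside, z up. Starts near a parking outline; may be absent. A light grip of 20 to 40 N on the knob is safe; over 55 N a finger cracks it.
- pot_wide_b: wide brittle earthenware pot, lid sealed on, 96 mm diameter, flat lid top 36 mm above its foot, on it an upright round knob 26 mm diameter, 32 mm tall; about 0.45 kg; origin at the centre of its underside, z up. Starts near a parking outline; may be absent. A light grip of 20 to 40 N on the knob is safe; over 55 N a finger cracks it.
- pot_small_a: small brittle earthenware pot, lid sealed on, 76 mm diameter, flat lid top 42 mm above its foot, on it an upright round knob 26 mm diameter, 32 mm tall; about 0.45 kg; origin at the centre of its underside, z up. Starts near a parking outline; may be absent. A light grip of 20 to 40 N on the knob is safe; over 55 N a finger cracks it.
- pot_small_b: small brittle earthenware pot, lid sealed on, 76 mm diameter, flat lid top 42 mm above its foot, on it an upright round knob 26 mm diameter, 32 mm tall; about 0.45 kg; origin at the centre of its underside, z up. Starts near a parking outline; may be absent. A light grip of 20 to 40 N on the knob is safe; over 55 N a finger cracks it.
- valve: grey gas valve block fixed on the bench to one side of the hotplate, 80 x 80 x 34 mm, origin at the centre of its underside; on its top the upright spindle
- spindle (a joint): turning angle of the valve's spindle (rad): 0 closed, 1.4 fully open at its stop; it turns anticlockwise seen from above to open, stiffly (0.12 N m), and stays where it is left
- spindle_seat (a point): the seat of the spindle: centre of the top of its round brass collar (48 mm diameter), 40 mm above the bench; its frame turns with the spindle, z up, x and y along the flats. Above it stands the square shaft, 16 x 16 mm, 24 mm tall; the brass pointer on the collar points along x
- key: valve key: dark steel square hub 44 x 44 x 32 mm, square bore 18 x 18 mm, 27 mm deep, open below, parallel to the hub's sides; on the hub a wooden grip bar 90 (its x) x 14 (its y) mm, from 32 to 64 mm above the underside; origin at the centre of the underside, z up; 0.25 kg. Fits in any of four quarter turns; seated when its underside lies on the collar. Starts upright in the tray.
- tray: low open wooden tray for the key, fixed on the bench on the other side of the hotplate from the valve, 130 x 130 mm outside, walls 5 mm thick and 16 mm high, floor 5 mm thick; origin at the centre of its underside
- tin: bystander: plain metal can, 72 mm diameter, 100 mm tall; origin at the centre of its underside
- bowl: bystander: white bowl, 110 mm diameter, 50 mm tall; origin at the centre of its underside
- rubbing_block: bystander: wooden rubbing block 100 x 60 x 40 mm; origin at the centre of its underside
Not all that is in view belongs to the job. Leave any purple or yellow look-alike of the pot_small_a alone.

How it is judged (in metres and radians):
On the way, in this order (a step that is already met when the one before it is completed fails the run):
1. all pots that are there stand on rings of their own width ((horizontal distance between pot_wide_a and ring_wide_1 below 0.014 m or horizontal distance between pot_wide_a and ring_wide_2 below 0.014 m) and (horizontal distance between pot_wide_b and ring_wide_1 below 0.014 m or horizontal distance between pot_wide_b and ring_wide_2 below 0.014 m) and (horizontal distance between pot_small_a and ring_small_1 below 0.014 m or horizontal distance between pot_small_a and ring_small_2 below 0.014 m) and (horizontal distance between pot_small_b and ring_small_1 below 0.014 m or horizontal distance between pot_small_b and ring_small_2 below 0.014 m)), for 0.2 s.
2. the key is fully down on the spindle, the valve not yet opened (horizontal distance between key and spindle_seat below 0.005 m and z of key in the frame of spindle_seat below 0.006 m and angle between key's own z axis and vertical below 0.15 rad and value of joint spindle below 0.5 rad), for 0.2 s.
3. the valve is turned open with the key on it (horizontal distance between key and spindle_seat below 0.005 m and z of key in the frame of spindle_seat below 0.006 m and angle between key's own z axis and vertical below 0.15 rad and value of joint spindle above 1.2 rad), for 0.2 s.
At the end, for the whole second after the job is handed in: Every pot that is there stands upright and at rest within 14 mm of the centre of a ring of its own width, the spindle is past 1.2 rad, and the key stands upright at rest on the tray's floor, within 45 mm of its centre (all of step 1 and angle between each of pot_wide_a, pot_wide_b, pot_small_a, pot_small_b's own z axis and vertical below 0.1 rad and linear speed of each of pot_wide_a, pot_wide_b, pot_small_a, pot_small_b, key below 0.02 m/s and value of joint spindle above 1.2 rad and horizontal distance between key and tray below 0.045 m and z of key in the frame of tray below 0.012 m and angle between key's own z axis and vertical below 0.15 rad); the robot touches nothing.
It fails at once if a pot lifted off the hotplate (by 12 mm or more) (z of any of pot_wide_a, pot_wide_b, pot_small_a, pot_small_b in the frame of hotplate above 0.028 m).
It fails at once if a pot tipped (over 0.35 rad) (angle between any of pot_wide_a, pot_wide_b, pot_small_a, pot_small_b's own z axis and vertical above 0.35 rad).
It fails at once if a pot squeezed or pushed hard (over 110 N by both fingers together) (contact force between the fingers and pot_wide_a above 110 N or contact force between the fingers and pot_wide_b above 110 N or contact force between the fingers and pot_small_a above 110 N or contact force between the fingers and pot_small_b above 110 N).
It fails at once if the can, bowl or rubbing block disturbed (moved over 40 mm) (distance of any of tin, bowl, rubbing_block from where it was at the start of the episode above 0.04 m).
Of pot_wide_a, pot_wide_b, pot_small_a, pot_small_b only 2 to 4 are there at a start; the rules pass over those that are not, and their reading is None.
At some moment in a run one of pot_wide_a, pot_wide_b, pot_small_a, pot_small_b may be knocked a few centimetres aside while the robot is not near it.
It also fails if it takes over 210 s, if anything falls off the work surface, if the arm or the gripper's body presses on something with over 40 N, if the wrist force passes 120 N, or if a joint passes its speed limit or range.

## Working session

There is one attempt and no reset: what is moved stays moved. The work goes in short steps, each a Python script; the robot and the scene stay as the last script left them, time stands still between calls to the robot, and variables do not carry over. Pictures are saved under pics/ and viewed, and the job is handed in when it is done.

```bash
ls; mkdir -p pics
cat > a.py <<'E'
from station import robot, fingers, vision, workorder, recognise
import cv2
print(robot.current_time_s(), robot.current_tool_pos(), robot.current_eef_rot(), robot.tip_reach)
for n in ["scene","side","wrist"]:
    im=vision.grab_frame(n); cv2.imwrite(f"pics/{n}0.png",im[:,:,::-1])
    c=vision.calibration(n); print(n,c)
    if n!="wrist":
        for l in ["pot_wide_a","pot_small_a","ring_wide_1","ring_small_1","key","valve","tray","hotplate","tin","bowl","rubbing_block"]:
            print(l,[(round(d["p"],2),[round(float(v)) for v in d["rect"]]) for d in recognise(l,n)])
print(robot.current_time_s())
E
python3 a.py
```

```text
pics
0.0 [0.22587436 0.50075008 0.24723354] [-1.79867986e+02  7.02023934e-03  1.55723249e+02] 0.017
scene {'mtx': array([[533.61115219,   0.        , 319.67830466],
       [  0.        , 533.61115219, 241.78929041],
       [  0.        ,   0.        ,   1.        ]]), 'k1': 0.01961514324316699, 'extrinsics': array([[-0.69159475,  0.72227888, -0.00314923,  0.40006754],
       [-0.53405532, -0.50842214,  0.67549377,  0.17047661],
       [ 0.48629375,  0.46884981,  0.73735897, -1.51729685],
       [ 0.        ,  0.        ,  0.        ,  1.        ]])}
pot_wide_a [(0.78, [342, 364, 51, 55]), (0.58, [229, 268, 43, 35])]
pot_small_a [(0.85, [496, 328, 39, 37]), (0.83, [305, 326, 36, 38]), (0.77, [338, 183, 26, 28]), (0.68, [492, 280, 34, 33])]
ring_wide_1 [(0.89, [415, 301, 50, 42]), (0.79, [370, 276, 46, 34])]
ring_small_1 [(0.8, [335, 247, 36, 27]), (0.57, [301, 221, 32, 26])]
key [(0.73, [220, 200, 34, 26]), (0.57, [433, 437, 63, 61])]
valve [(0.65, [487, 383, 58, 58])]
tray [(0.67, [226, 207, 66, 50])]
hotplate [(0.57, [322, 308, 282, 232])]
tin [(0.93, [179, 226, 31, 47])]
bowl [(0.5
[... 1132 characters left out ...]
5]), (0.36, [307, 252, 31, 19])]
tin [(0.89, [431, 295, 34, 43])]
bowl [(0.83, [325, 145, 32, 26])]
rubbing_block [(0.95, [425, 358, 44, 30])]
wrist {'mtx': array([[410.37652908,   0.        , 314.82482401],
       [  0.        , 410.37652908, 235.23900875],
       [  0.        ,   0.        ,   1.        ]]), 'k1': -0.06367111612330942, 'T_tool_cam': array([[ 8.20989057e-04,  9.46899062e-01,  3.21529925e-01,
         8.23615539e-02],
       [ 9.99999536e-01, -6.15376955e-04, -7.41109290e-04,
        -1.29373776e-03],
       [-5.03893586e-04,  3.21530384e-01, -9.46899128e-01,
        -1.26539536e-01],
       [ 0.00000000e+00,  0.00000000e+00,  0.00000000e+00,
         1.00000000e+00]])}
1.25
```

View pics/scene0.png

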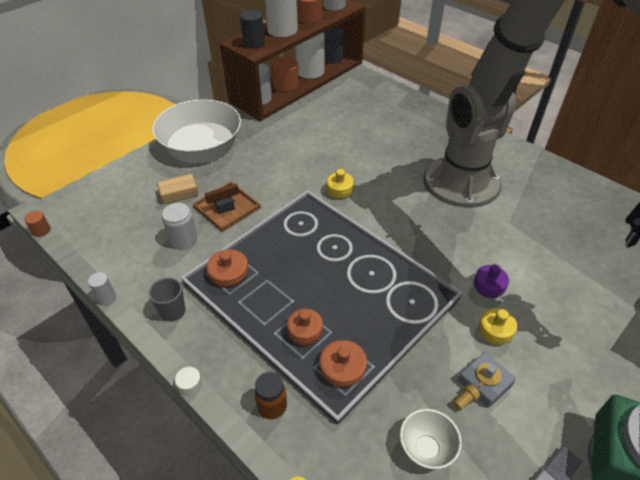

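View pics/side0.png

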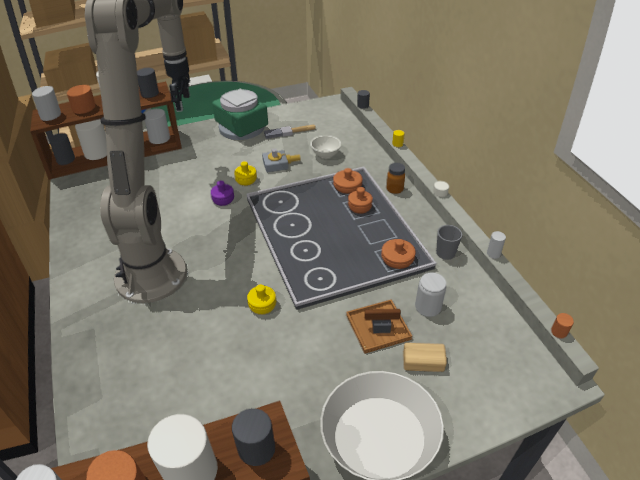

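View pics/wrist0.png

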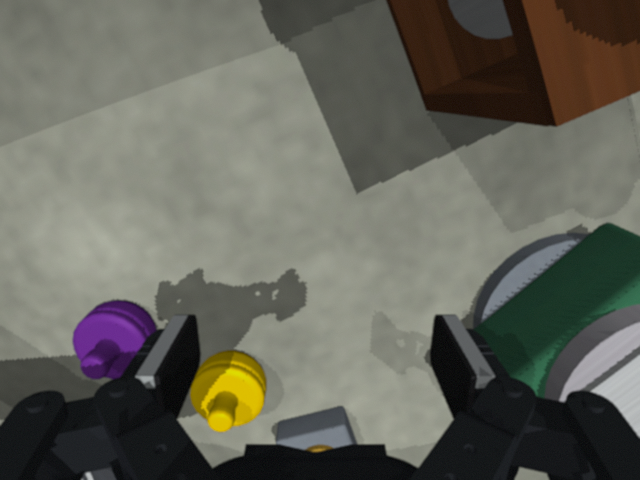

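The scene shows three earthenware pots: wide at (229,268), small at (305,326) and wide at (342,364). The look-alikes are yellow at (340,184), purple at (492,280) and yellow at (498,326), plus an amber jar at (270,395), which isn't a pot. The rings are small at (301,221) and (335,247), and wide at (371,273) and (412,301). The valve is at (487,380) and the key in its tray at (225,203). Next I'll compute the geometry.

```bash
cat > h.py <<'E'
import numpy as np, cv2
from scipy.optimize import least_squares
from scipy.spatial.transform import Rotation as R
from station import robot, fingers, vision, workorder, recognise
def cam(name):
    c=vision.calibration(name)
    if name=="wrist":
        T=np.eye(4); T[:3,:3]=R.from_euler("xyz",robot.current_eef_rot(),degrees=True).as_matrix(); T[:3,3]=robot.current_tool_pos()
        E=np.linalg.inv(T@c["T_tool_cam"])
    else: E=c["extrinsics"]
    return dict(K=c["mtx"],k1=c["k1"],E=E)
def proj(c,P):
    P=np.atleast_2d(P); q=P@c["E"][:3,:3].T+c["E"][:3,3]
    s=np.stack([q[:,0]/-q[:,2],-q[:,1]/-q[:,2]],1); s=s*(1+c["k1"]*(s**2).sum(1,keepdims=True))
    return s*[c["K"][0,0],c["K"][1,1]]+c["K"][:2,2]
def ray(c,uv,z):
    d=(np.asarray(uv,float)-c["K"][:2,2])/[c["K"][0,0],c["K"][1,1]]; s=d.copy()
    for _ in range(20): s=d/(1+c["k1"]*(s@s))
    v=c["E"][:3,:3].T@np.array([s[0],-s[1],-1]); o=-c["E"][:3,:3].T@c["E"][:3,3]
    return o+v*(z-o[2])/v[2]
def grab(name,fn=None):
    c=cam(name); im=vision.grab_frame(name)[:,:,::-1].copy()
    if fn: cv2.imwrite("pics/"+fn+".png",im)
    return c,im
E
cat > b.py <<'E'
from h import *
sc=cam("scene"); sd=cam("side")
for n,uv in dict(s1=(301,222),s2=(335,247),w1=(371,273.5),w2=(412,302)).items(): print(n,ray(sc,uv,.016).round(3))
for n,uv in dict(s=(320,278),s2=(305,250),w=(292,225),w2=(280,202)).items(): print("side",n,ray(sd,uv,.016).round(3))
for n,uv,uv2 in [("wA",(225,257),(400,243)),("s",(305,313),(361,192)),("wB",(344,350),(348,174)),]: print(n,ray(sc,uv,.084).round(3),ray(sd,uv2,.084).round(3))
print("valve",ray(sc,(490,369),.064),ray(sd,(274,152),.064))
print("tray",ray(sc,(227,207),.01),ray(sd,(379,326),.01))
print("tin",ray(sc,(180,242),.0),"bowl",ray(sc,(432,450),0.0),"blk",ray(sc,(178,188),.02))
for n,im in [("scene",cv2.imread("pics/scene0.png")),("side",cv2.imread("pics/side0.png"))]:
    m=cv2.inRange(cv2.cvtColor(im,cv2.COLOR_BGR2HSV),(3,120,60),(14,255,255))
    k,l,s,ce=cv2.connectedComponentsWithStats(m)
    print(n,[(list(map(int,a)),) for a in s if 150<a[4]<5000])
E
python3 b.py
python3 -c "
import cv2
a=cv2.imread('pics/scene0.png')
cv2.imwrite('pics/c1.png',cv2.resize(a[190:420,180:460],None,fx=2.8,fy=2.6,interpolation=cv2.INTER_CUBIC))"
```

```text
s1 [ 0.436 -0.203  0.016]
s2 [ 0.44  -0.08   0.016]
w1 [0.443 0.04  0.016]
w2 [0.443 0.161 0.016]
side s [ 0.445 -0.199  0.016]
side s2 [ 0.444 -0.079  0.016]
side w [0.444 0.038 0.016]
side w2 [0.445 0.158 0.016]
wA [ 0.681 -0.2    0.084] [ 0.676 -0.216  0.084]
s [0.665 0.041 0.084] [0.669 0.032 0.084]
wB [0.674 0.158 0.084] [0.669 0.133 0.084]
valve [0.49907189 0.38538927 0.064     ] [0.4937372  0.37071184 0.064     ]
tray [ 0.52965084 -0.39178592  0.01      ] [ 0.52714156 -0.40491965  0.01      ]
tin [ 0.68920255 -0.38758707  0.        ] bowl [0.68003016 0.38881398 0.        ] blk [ 0.58007665 -0.53907041  0.02      ]
scene [([219, 0, 147, 62, 2166],), ([592, 0, 20, 47, 244],), ([262, 56, 98, 60, 1890],), ([194, 182, 66, 49, 1224],), ([25, 211, 25, 25, 425],), ([206, 250, 42, 37, 1196],), ([287, 309, 36, 37, 1036],), ([320, 340, 47, 47, 1734],), ([255, 388, 31, 31, 359],)]
side [([139, 81, 32, 26, 353],), ([30, 84, 73, 48, 1324],), ([333, 168, 39, 45, 1025],), ([382, 239, 33, 30, 799],), ([347, 300, 65, 53, 1092],), ([552, 313, 22, 25, 390],), ([204, 401, 106, 79, 3521],), ([52, 442, 111, 38, 2521],)]
```

View pics/c1.png

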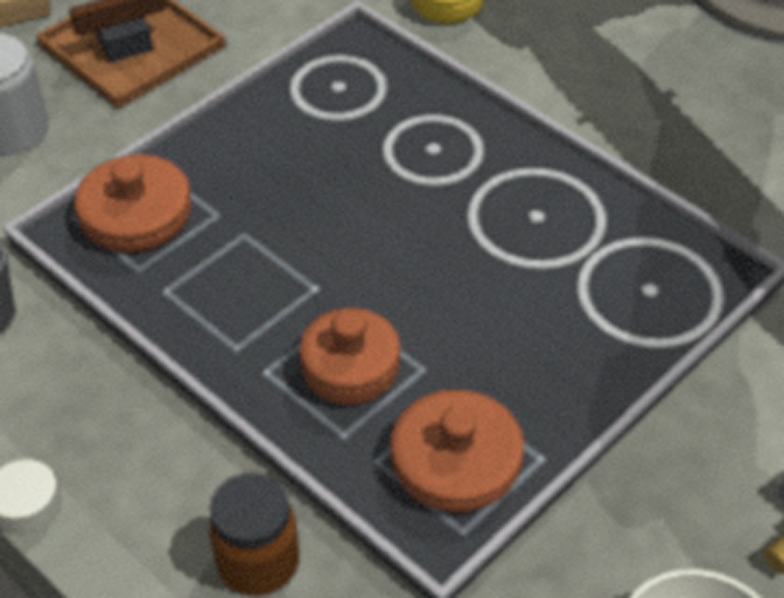

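```bash
cat > c.py <<'E'
from h import *
sc=cam("scene"); sd=cam("side")
t=np.linspace(0,2*np.pi,60)
def model(x,y,k,zb=.016):
    r,h=(.048,.036) if k=="wide" else (.038,.042)
    P=[]
    for rr,z in [(r,zb),(r,zb+h),(.013,zb+h+.032)]:
        P.append(np.stack([x+rr*np.cos(t),y+rr*np.sin(t),0*t+z],1))
    return np.concatenate(P)
def bb(c,P):
    p=proj(c,P); return np.r_[p.min(0),p.max(0)]
def fit(boxes,x0):
    for k in ("wide","small"):
        f=lambda v:np.concatenate([bb(c,model(v[0],v[1],k))-b for c,b in boxes])
        s=least_squares(f,x0); print(k,s.x.round(4),"cost",round(s.cost,1),s.fun.round(1))
B=lambda x,y,w,h:np.array([x-.5,y-.5,x+w-.5,y+h-.5],float)
print("A");fit([(sc,B(206,250,42,37)),(sd,B(382,239,33,30))],[.68,-.2])
print("S");fit([(sc,B(287,309,36,37))],[.66,.03])
print("B");fit([(sc,B(320,340,47,47))],[.67,.15])
a=cv2.imread("pics/scene0.png",0)
def dots(im,c,uvs):
    o=[]
    for u,v in uvs:
        w=im[v-6:v+7,u-6:u+7].astype(float); w=np.clip(w-np.median(w)-15,0,None); yy,xx=np.mgrid[v-6:v+7,u-6:u+7]
        o.append([(w*xx).sum()/w.sum(),(w*yy).sum()/w.sum()])
    return np.array(o)
for nm,c,uvs in [("scene",sc,[(301,223),(335,247),(372,273),(412,302)]),("side",sd,[(320,279),(306,251),(293,225),(281,203)])]:
    d=dots(cv2.imread(f"pics/{nm}0.png",0),c,uvs); print(nm,d.round(1).tolist(),[ray(c,p,.016)[:2].round(4).tolist() for p in d])
E
python3 c.py
python3 -c "
import cv2
a=cv2.imread('pics/scene0.png')
cv2.imwrite('pics/c2.png',cv2.resize(a[170:250,150:280],None,fx=5,fy=5,interpolation=cv2.INTER_CUBIC))
cv2.imwrite('pics/c3.png',cv2.resize(a[340:420,430:540],None,fx=5,fy=5,interpolation=cv2.INTER_CUBIC))"
```

```text
A
wide [ 0.6775 -0.2085] cost 8.1 [-0.5 -1.5  0.5  2.6 -1.2 -0.6  0.7  2.1]
small [ 0.6782 -0.2086] cost 22.0 [ 3.2 -1.1 -3.9 -0.7  2.5 -2.1 -2.4 -0.5]
S
wide [0.6656 0.0389] cost 45.8 [-4.5 -5.4  4.6  4.6]
small [0.6679 0.0414] cost 3.8 [ 0.  -2.  -0.   1.9]
B
wide [0.6741 0.1569] cost 3.9 [-0.3 -2.1  0.3  1.8]
small [0.6763 0.1589] cost 23.0 [ 4.6  1.8 -4.4 -1.4]
scene [[300.5, 222.8], [334.4, 246.7], [371.3, 272.7], [411.7, 301.1]] [[0.4394, -0.202], [0.44, -0.0817], [0.4406, 0.0386], [0.4412, 0.1589]]
side [[319.8, 278.2], [305.3, 250.0], [291.9, 224.4], [280.3, 201.3]] [[0.4442, -0.1992], [0.4448, -0.0796], [0.4451, 0.0409], [0.4464, 0.1612]]
```

View pics/c2.png

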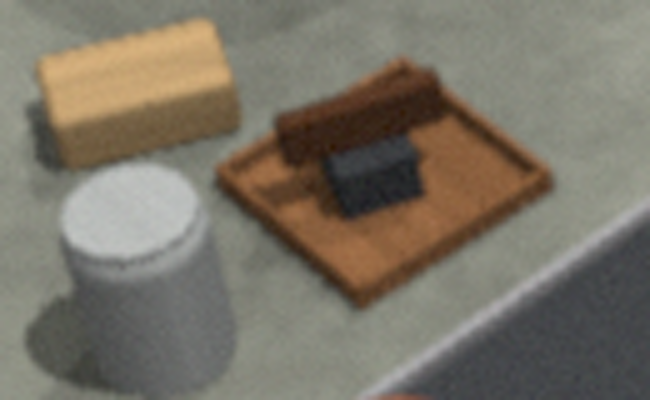

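View pics/c3.png

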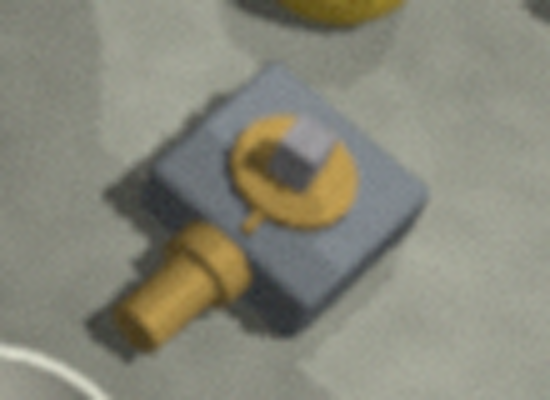

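Pots A (y −0.21) and B (y 0.157) fit the wide model, and S (y 0.04) fits the small one. All three are orange-brown, so none is a look-alike. I'll check B up close with the wrist camera.

```bash
cat > d.py <<'E'
from h import *
O=[180,0,90]
for p in [(.674,.157,.073),(.674,.157,.25),(.674,-.21,.25),(.442,.16,.07),(.442,-.2,.07),(.5,.385,.2),(.528,-.4,.2)]:
    print(p, None if (q:=robot.inverse_kinematics(p,O)) is None else np.round(q,0))
fingers.gripper_to(.6,force=30)
robot.move_to([.66,.157,.22],O)
print(robot.current_time_s(),robot.current_tool_pos())
c,im=grab("wrist","w1"); np.save("w1.npy",c["E"])
robot.move_to([.46,.12,.22],O)
c,im=grab("wrist","w2")
for n,p in dict(s=(.442,-.08),w1=(.442,.04),w2=(.442,.16)).items(): print(n,proj(c,[*p,.016]).round(1))
np.save("w2.npy",c["E"]);print(robot.current_time_s())
E
python3 d.py
```

```text
(0.674, 0.157, 0.073) [-30.  44.  27.  75. -20.  66.  -1.]
(0.674, 0.157, 0.25) [-29.  37.  28.  60. -17.  86.  -5.]
(0.674, -0.21, 0.25) [ -7.  44.  51.  58. -33.  91.  34.]
(0.442, 0.16, 0.07) [-43.  21.  26. 113. -12.  49. -11.]
(0.442, -0.2, 0.07) [-22.  32.  59. 112. -33.  56.  53.]
(0.5, 0.385, 0.2) [-51.  30.  19.  78.  -9.  74. -32.]
(0.528, -0.4, 0.2) [  8.  40.  50.  72. -30.  81.  56.]
3.6833 [0.6593408  0.1596454  0.22008298]
s [[294.4 397.3]]
w1 [[292.3 288.6]]
w2 [[290.  152.6]]
4.6083
```

View pics/w1.png

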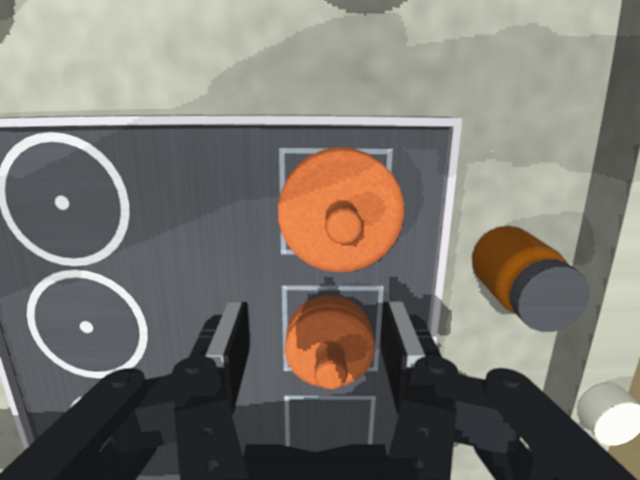

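View pics/w2.png

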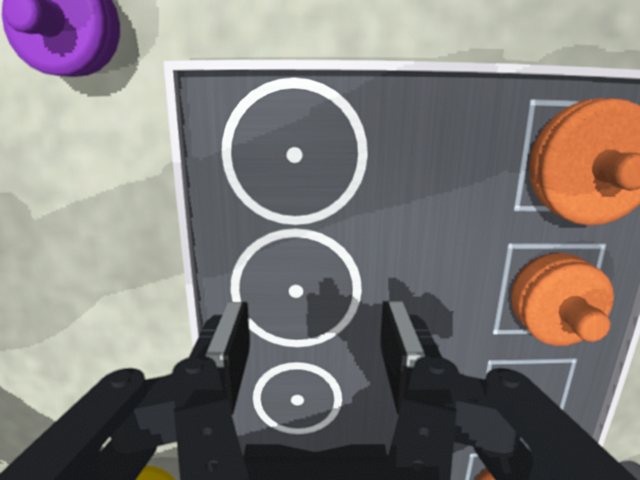

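```bash
python3 -c "
from h import *
for i in range(3):
  print(robot.current_tool_pos(),robot.current_eef_rot(),robot.current_dq()); robot.pause(.2)"
```

```text
[0.46181429 0.12077888 0.22074932] [ 1.79829759e+02 -1.90182892e-02  9.00351062e+01] [ 0.50208487  1.09790652 -0.01979054 -0.86928785  0.14749801  0.1942156
  0.01855937]
[0.46127891 0.12012651 0.22002828] [1.79948011e+02 5.02314523e-02 8.99832289e+01] [-0.01069433 -0.25318782  0.08070127  0.60266032  0.15508799  0.0680641
 -0.07575407]
[0.46039019 0.11990524 0.21984934] [-1.79997345e+02  3.23127890e-02  8.99789197e+01] [-0.07812594 -0.43491441  0.02847983  0.2900996  -0.03222014  0.01664653
 -0.03537197]
```

W1 shows pot B with its knob top at (344,224) and small pot S with its knob top at (330,370). W2 shows ring dots at (294.5,155), (296,291.5) and (297,400). They match the predictions to within 3 px.

```bash
python3 -c "
from h import *
c=cam('wrist'); c['E']=np.load('w2.npy')
for p in [(294.5,155),(296,291.5),(297,400)]: print(ray(c,p,.016).round(4))
print('knobs from w2', ray(c,(593,323),.09).round(4))
c['E']=np.load('w1.npy')
print(ray(c,(344,224),.084).round(4),ray(c,(330,370),.09).round(4)); print('rings w1',ray(c,(62,202.5),.016),ray(c,(86,327),.016))
"
```

```text
[0.4456 0.1581 0.016 ]
[0.4453 0.0371 0.016 ]
[ 0.4445 -0.0834  0.016 ]
knobs from w2 [0.6686 0.0465 0.09  ]
[0.6788 0.1604 0.084 ] [0.6711 0.048  0.09  ]
rings w1 [0.44449187 0.15784342 0.016     ] [0.44374423 0.03705973 0.016     ]
```

```bash
cat > e.py <<'E'
from h import *
O=[180,0,90]
RING=dict(w2=(.4437,.159),w1=(.4437,.0385),s2=(.4432,-.0815),s1=(.443,-.2015))
def slide(start,small,path,vel=.08):
    z=.081 if small else .075
    x,y=start
    fingers.gripper_to(.7,force=26)
    robot.move_to([x,y,z+.09],O)
    robot.pause(.2)
    hit=robot.line_to([x,y,z],velocity=.1,f_stop=12)
    print("hit",hit,robot.current_tool_pos().round(4) if hasattr(robot.current_tool_pos(),'round') else robot.current_tool_pos())
    if hit:
        robot.line_to([x,y,z+.09]); raise SystemExit
    fingers.gripper_to(0.0,force=26); print("gap",robot.current_finger_gap(),np.round(robot.current_contact_force(),1))
    for p in path:
        robot.line_to([*p,z],velocity=vel)
    robot.pause(.3); print(np.round(robot.current_tool_pos(),4),robot.current_finger_gap(),np.round(robot.current_contact_force(),1))
    fingers.gripper_to(.7); robot.line_to([*path[-1],z+.1],velocity=.15)
    print("t",robot.current_time_s())
E
cat > f.py <<'E'
from e import *
slide((.677,.1585),False,[RING["w2"]])
c,im=grab("scene","s1")
E
python3 f.py
```

```text
hit False [0.6778 0.1585 0.076 ]
gap 0.2972035660995227 [ 0.4 -0.6  2.5]
[0.4453 0.1592 0.0759] 0.29182348416635223 [ 4.9 -0.2  5.1]
t 12.625
```

View pics/s1.png

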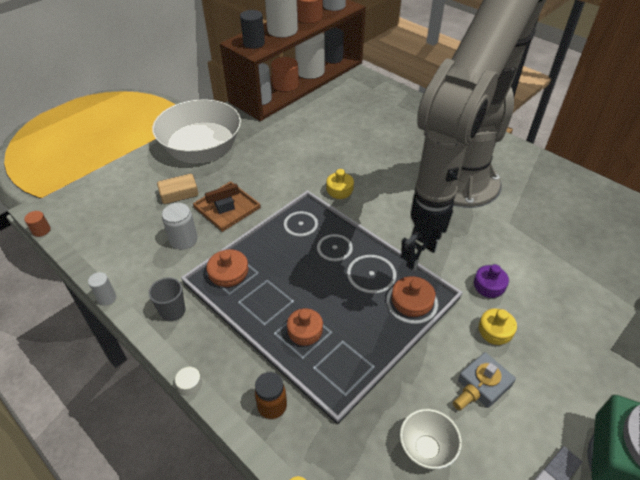

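Pot B now stands on its wide ring at (413,296). S is next, going to the small ring at y −0.08.

```bash
cat > f.py <<'E'
from e import *
slide((.669,.045),True,[RING["s2"]])
robot.move_to([.66,-.20,.22],O); robot.pause(.3)
c,im=grab("wrist","w3"); np.save("w3.npy",c["E"])
c2,im=grab("scene","s2")
print(proj(c,[.6775,-.2085,.084]))
E
python3 f.py
```

```text
hit False [0.6697 0.0448 0.0819]
gap 0.29314895776854105 [0.8 1.1 2.6]
[ 0.445  -0.0807  0.0819] 0.2941078009819304 [4.3 2.6 6.4]
t 20.4583
[[340.5105271  237.53091927]]
```

View pics/w3.png

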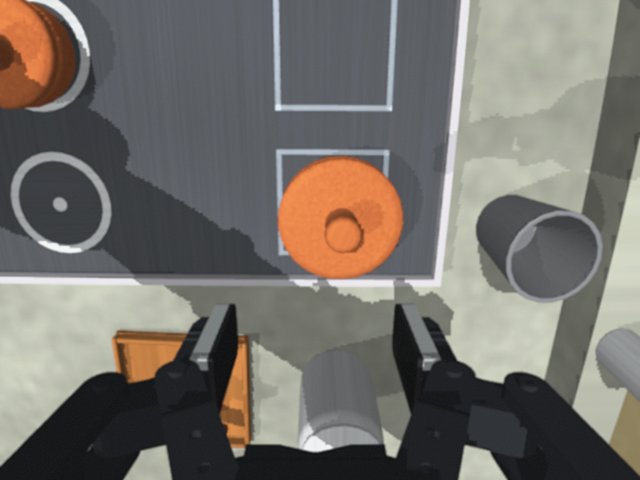

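View pics/s2.png

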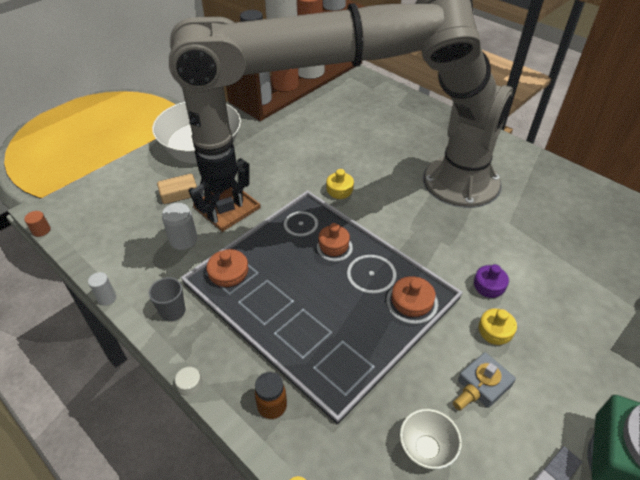

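S is on its small ring at (334,245). Pot A's knob top is at (343,233). I'll slide A along the far row and then in to the free wide ring.

```bash
cat > f.py <<'E'
from e import *
c=cam("wrist"); c["E"]=np.load("w3.npy"); p=ray(c,(343,233),.084); print(p)
slide(((p[0]+.6775)/2,(p[1]-.2085)/2),False,[(.66,-.15),(.66,RING["w1"][1]),RING["w1"]])
robot.move_to([.46,.02,.3],O); robot.pause(.4)
c,im=grab("wrist","w4"); np.save("w4.npy",c["E"]); grab("scene","s3"); print(robot.current_time_s())
E
python3 f.py
```

```text
[ 0.67911595 -0.2052561   0.084     ]
hit False [ 0.6788 -0.2073  0.076 ]
gap 0.2932530191364926 [1.5 0.1 2.6]
[0.4456 0.0399 0.0758] 0.2951684000515898 [ 4.7 -0.5  5.9]
t 31.85
32.925
```

View pics/w4.png

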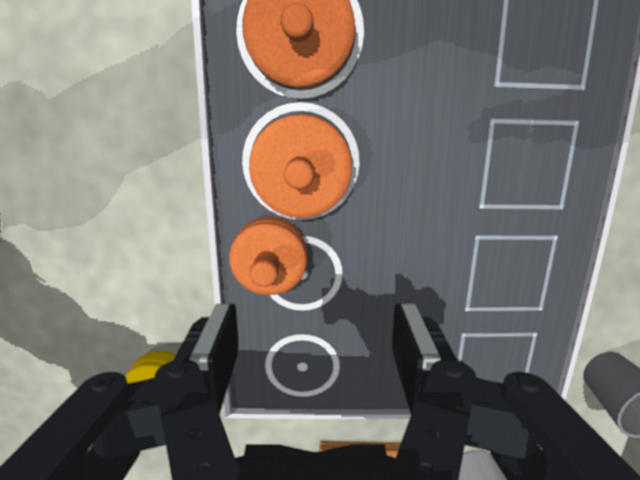

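View pics/s3.png

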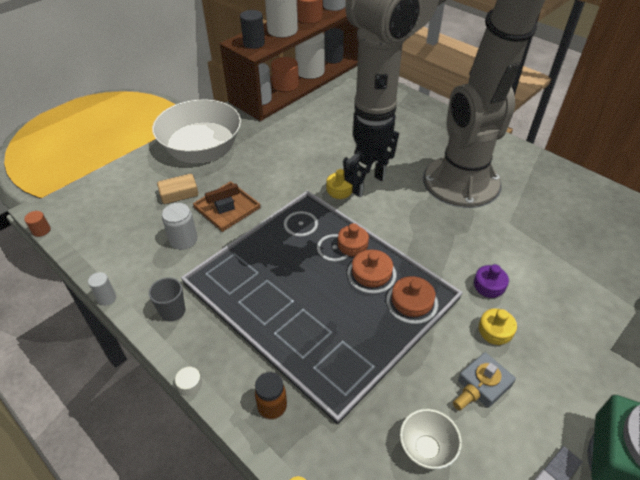

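The small pot has been knocked aside, and its knob top is now at (265,272). I'll slide it back onto its ring.

```bash
cat > f.py <<'E'
from e import *
c=cam("wrist"); c["E"]=np.load("w4.npy"); p=ray(c,(265,272),.09); print(p, "A",ray(c,(299,172),.084),"B",ray(c,(297,20),.084),"ring",ray(c,(302,273),.016),ray(c,(302,367),.016))
sc=cam("scene"); print(ray(sc,(352,229),.09))
E
python3 f.py
```

```text
[ 0.41492081 -0.04710455  0.09      ] A [0.44606337 0.0414736  0.084     ] B [0.4456786 0.1579766 0.084    ] ring [ 0.44540533 -0.08097095  0.016     ] [ 0.44419952 -0.20349476  0.016     ]
[ 0.41945986 -0.04551119  0.09      ]
```

```bash
cat > f.py <<'E'
from e import *
slide((.416,-.0467),True,[(.4435,-.0815)])
robot.move_to([.46,-.06,.27],O); robot.pause(.4)
c,im=grab("wrist","w5"); np.save("w5.npy",c["E"])
robot.move_to([.53,-.37,.25],O); robot.pause(.4)
c,im=grab("wrist","w6"); np.save("w6.npy",c["E"]); print(robot.current_time_s())
E
python3 f.py
```

```text
hit False [ 0.4166 -0.0468  0.0815]
gap 0.2920959738097819 [-2.4  0.8  5.8]
[ 0.4444 -0.082   0.0814] 0.29350892483069974 [ 2.9 -0.8  3.2]
t 37.7
40.2667
```

View pics/w5.png

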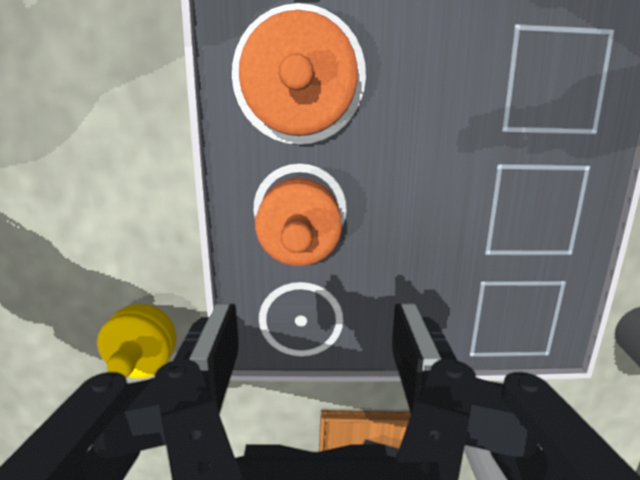

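View pics/w6.png

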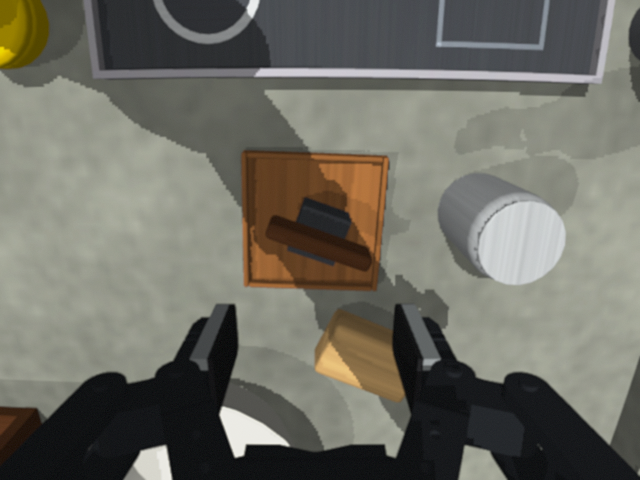

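S is back on its ring, with its knob at (297,238). W6 shows the key upright in the tray, with its bar running from about (268,228) to (370,257) and the hub on the upper side because of the camera's perspective. I'll crop in to measure it.

```bash
cat > f.py <<'E'
from e import *
c=cam("wrist"); c["E"]=np.load("w5.npy"); print("S",ray(c,(297,237),.09),"A",ray(c,(295.5,71),.084),"ring s1",ray(c,(301,321),.016))
c["E"]=np.load("w6.npy")
print("tray corners",[ray(c,p,.016).round(4) for p in [(244,152),(389,156),(377,289),(247,286)]])
print("bar ends",[ray(c,p,.069).round(4) for p in [(268,228),(370,257)]])
im=cv2.imread("pics/w6.png"); cv2.imwrite("pics/c6.png",cv2.resize(im[140:300,235:395],None,fx=3.7,fy=3.7,interpolation=cv2.INTER_CUBIC))
E
python3 f.py
```

```text
S [ 0.44518649 -0.08388743  0.09      ] A [0.44543414 0.039238   0.084     ] ring s1 [ 0.44459952 -0.20305174  0.016     ]
tray corners [array([ 0.4687, -0.3336,  0.016 ]), array([ 0.5954, -0.3368,  0.016 ]), array([ 0.5913, -0.4653,  0.016 ]), array([ 0.4649, -0.4623,  0.016 ])]
bar ends [array([ 0.4936, -0.3862,  0.069 ]), array([ 0.5752, -0.4107,  0.069 ])]
```

View pics/c6.png

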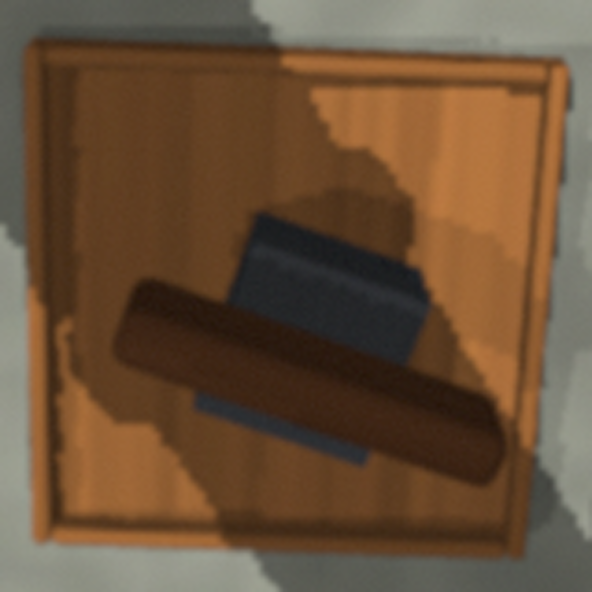

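```bash
cat > f.py <<'E'
from e import *
c=cam("wrist"); c["E"]=np.load("w6.npy")
P=np.array([(270.1,225.1),(370.1,256.2),(366.1,271.6),(266.1,235.9)]); W=np.array([ray(c,p,.069) for p in P]); print(W.round(4),W.mean(0))
d=W[1]-W[0]+W[2]-W[3]; print(np.degrees(np.arctan2(d[1],d[0])))
for p in [(.533,-.398,.19),(.533,-.398,.06),(.5,.378,.2),(.5,.378,.09)]:
  for yaw in range(-180,180,30):
    q=robot.inverse_kinematics(p,[180,0,yaw]); print(p,yaw,None if q is None else np.round(q,0))
E
python3 f.py
```

```text
[[ 0.4954 -0.3838  0.069 ]
 [ 0.5752 -0.41    0.069 ]
 [ 0.5726 -0.4235  0.069 ]
 [ 0.4919 -0.3928  0.069 ]] [ 0.53376349 -0.40252359  0.069     ]
-19.514539408171398
(0.533, -0.398, 0.19) -180 [ 13.  38.  40.  72. -23.  78. 141.]
(0.533, -0.398, 0.19) -150 [ 16.  36.  33.  72. -19.  77. 168.]
(0.533, -0.398, 0.19) -120 [ 58.  39. -41.  70.  25.  79. 169.]
(0.533, -0.398, 0.19) -90 [  -0.   51.   74.   73.  -49.   89. -113.]
(0.533, -0.398, 0.19) -60 [ -0.  51.  74.  73. -48.  89. -83.]
(0.533, -0.398, 0.19) -30 [ -0.  51.  74.  73. -48.  88. -54.]
(0.533, -0.398, 0.19) 0 [  0.  50.  73.  73. -47.  88. -24.]
(0.533, -0.398, 0.19) 30 [  0.  50.  71.  73. -46.  87.   5.]
(0.533, -0.398, 0.19) 60 [  2.  47.  65.  73. -42.  85.  33.]
(0.533, -0.398, 0.19) 90 [  4.  44.  59.  73. -37.  83.  60.]
(0.533, -0.398, 0.19) 120 [  7.  41.  53.  73. -32.  81.  87.]
(0.533, -0.398, 0.19) 150 [ 10.  39.  46.  73. -28.  79. 114.]
(0.533, -0.398, 0.06) -180 [ 14.  44.  36.  81. -27.  64. 144.]
(0.533, -0.398, 0.06) -150 [ 17.  42.  30.  81. -22.  63. 171.]
(0.533, -0.398, 0.06) -120 [ 59.  46. -41.  
[... 1333 characters left out ...]
[-69.  41.  48.  87. -32.  66.  76.]
(0.5, 0.378, 0.09) -150 [-65.  39.  42.  87. -28.  65. 102.]
(0.5, 0.378, 0.09) -120 [-61.  37.  35.  87. -23.  63. 129.]
(0.5, 0.378, 0.09) -90 [-56.  36.  26.  87. -17.  62. 154.]
(0.5, 0.378, 0.09) -60 [-19.  37. -31.  85.  20.  63. 156.]
(0.5, 0.378, 0.09) -30 [ -78.   53.   72.   87.  -52.   77. -121.]
(0.5, 0.378, 0.09) 0 [-78.  53.  70.  87. -51.  76. -92.]
(0.5, 0.378, 0.09) 30 [-77.  50.  66.  87. -47.  74. -64.]
(0.5, 0.378, 0.09) 60 [-75.  47.  61.  87. -43.  71. -37.]
(0.5, 0.378, 0.09) 90 [-73.  45.  57.  87. -39.  69.  -9.]
(0.5, 0.378, 0.09) 120 [-72.  44.  55.  87. -38.  69.  20.]
(0.5, 0.378, 0.09) 150 [-71.  43.  52.  87. -36.  68.  48.]
```

```bash
cat > f.py <<'E'
from e import *
fingers.gripper_to(.6,force=30)
robot.move_j([37,36,0,70,0,76,107]); print(robot.current_tool_pos(),robot.current_eef_rot())
robot.move_to([.534,-.400,.19],[180,0,161]); robot.pause(.5)
print(np.round(robot.current_joint_positions(),0))
c,im=grab("wrist","w7"); np.save("w7.npy",c["E"])
print(robot.current_tool_pos(),robot.current_eef_rot(),robot.current_time_s())
cv2.imwrite("pics/c7.png",cv2.resize(im[120:380,190:450],None,fx=2.3,fy=2.3,interpolation=cv2.INTER_CUBIC))
E
python3 f.py
```

```text
[ 0.5227282  -0.41575971  0.16937247] [179.41825517  -1.95903626 159.90815544]
[ 36.  34.  -0.  71.   0.  75. 106.]
[ 0.53380357 -0.40019148  0.18973814] [ 1.79995321e+02 -2.39731003e-02  1.60974510e+02] 42.3167
```

View pics/c7.png

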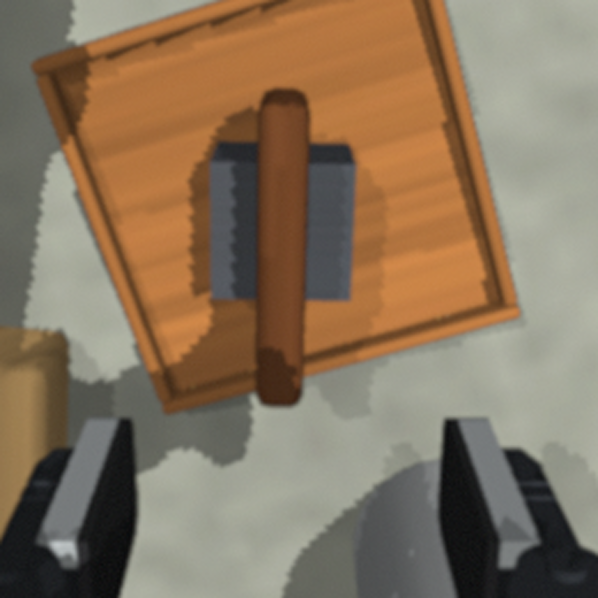

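```bash
cat > f.py <<'E'
from e import *
c=cam("wrist"); c["E"]=np.load("w7.npy")
im=cv2.imread("pics/w7.png")
f=lambda p:(p[0]/2.3+190-.3,p[1]/2.3+120-.3)
H=np.array([ray(c,f(p),.037) for p in [(211,160),(354,160),(350,299),(211,299)]]); print(H.round(4),H.mean(0).round(4), [np.linalg.norm(H[i]-H[(i+1)%4]).round(4) for i in range(4)])
B=np.array([ray(c,f(p),.069) for p in [(285,110),(279.5,380)]]); d=B[0]-B[1]; print(B.round(4),np.degrees(np.arctan2(d[1],d[0])))
d=H[0]-H[3]+H[1]-H[2]; print(np.degrees(np.arctan2(d[1],d[0])))
T=np.array([ray(c,f(p),.016) for p in [(35,68),(517,315),(165,410)]]);print("tray ctr",(T[0]+T[1])/2)
E
python3 f.py
```

```text
[[ 0.5055 -0.4162  0.037 ]
 [ 0.5195 -0.3755  0.037 ]
 [ 0.5618 -0.3903  0.037 ]
 [ 0.5474 -0.4319  0.037 ]] [ 0.5336 -0.4035  0.037 ] [np.float64(0.0431), np.float64(0.0447), np.float64(0.044), np.float64(0.0447)]
[[ 0.4936 -0.3885  0.069 ]
 [ 0.5667 -0.4154  0.069 ]] 159.79095158588635
160.09941548345319
tray ctr [ 0.52867944 -0.40034067  0.016     ]
```

```bash
cat > f.py <<'E'
from e import *
robot.move_to([.534,-.400,.25],[180,0,160])
robot.move_j([0,25,0,75,0,80,107]); robot.move_j([-37,36,0,70,0,76,33])
robot.move_to([.497,.378,.193],[180,0,160]); robot.pause(.5)
print(np.round(robot.current_joint_positions(),0))
c,im=grab("wrist","w8"); np.save("w8.npy",c["E"])
print(robot.current_tool_pos(),robot.current_eef_rot(),robot.current_time_s())
cv2.imwrite("pics/c8.png",cv2.resize(im[120:380,190:450],None,fx=2.3,fy=2.3,interpolation=cv2.INTER_CUBIC))
E
python3 f.py
```

```text
[-39.  28.  -0.  79.   0.  73.  31.]
[0.49714972 0.37796397 0.19264797] [-1.79975372e+02 -1.06826506e-02  1.59992048e+02] 46.5417
```

View pics/c8.png

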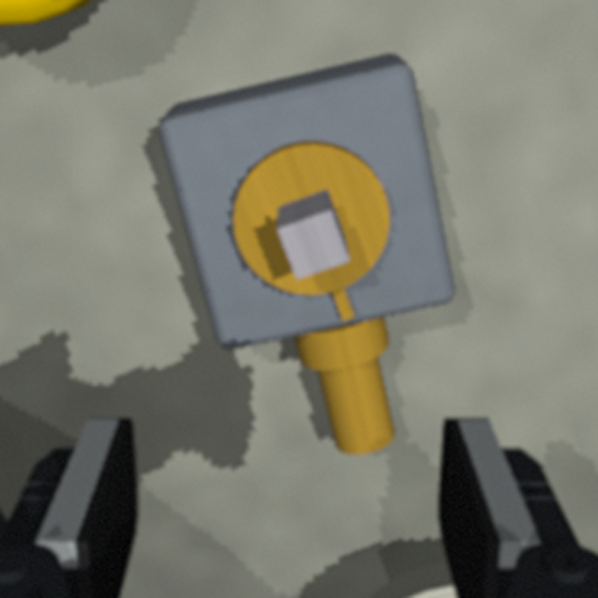

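```bash
python3 -c "
import cv2
im=cv2.imread('pics/w8.png'); cv2.imwrite('pics/c9.png',cv2.resize(im[175:275,280:380],None,fx=6,fy=6,interpolation=cv2.INTER_CUBIC))
h=cv2.cvtColor(im,cv2.COLOR_BGR2HSV); m=cv2.inRange(h,(10,120,60),(30,255,255)); m[262:]=0; m[:, :270]=0; m[:170]=0
cs,_=cv2.findContours(m,cv2.RETR_EXTERNAL,cv2.CHAIN_APPROX_NONE); k=max(cs,key=cv2.contourArea); print(cv2.boundingRect(k)); 
k=k[k[:,0,1]<245]; print(cv2.fitEllipse(k))"
```

```text
(291, 182, 68, 77)
((324.7900390625, 214.69235229492188), (65.23699188232422, 66.73307037353516), 82.3121566772461)
```

View pics/c9.png

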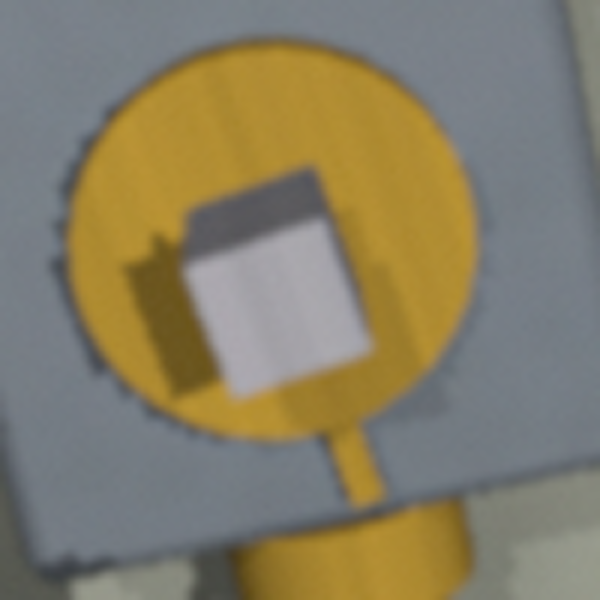

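```bash
cat > f.py <<'E'
from e import *
c=cam("wrist"); c["E"]=np.load("w8.npy")
f=lambda p:(p[0]/6+280-.4,p[1]/6+175-.4)
print("collar",ray(c,(325,214.6),.040))
H=np.array([ray(c,f(p),.064) for p in [(187,265),(323,215),(372,350),(238,398)]]); print(H.round(4),H.mean(0).round(4), [np.linalg.norm(H[i]-H[(i+1)%4]).round(4) for i in range(4)])
d=H[3]-H[0]+H[2]-H[1]; print("yaw",np.degrees(np.arctan2(d[1],d[0])))
d=H[1]-H[0]+H[2]-H[3]; print("yaw2",np.degrees(np.arctan2(d[1],d[0])))
P=[ray(c,f(p),.040) for p in [(274,240),(367,502)]]; d=P[1]-P[0];print("pointer",np.degrees(np.arctan2(d[1],d[0])))
B=[ray(c,(p[0]/2.3+189.7,p[1]/2.3+119.7),.034) for p in [(162,122),(408,64),(453,298),(222,345)]]; print(np.round(B,4),np.mean(B,0))
E
python3 f.py
```

```text
collar [0.49631425 0.38461825 0.04      ]
[[0.4892 0.3768 0.064 ]
 [0.4889 0.3924 0.064 ]
 [0.5052 0.3924 0.064 ]
 [0.5054 0.3768 0.064 ]] [0.4972 0.3846 0.064 ] [np.float64(0.0156), np.float64(0.0162), np.float64(0.0156), np.float64(0.0162)]
yaw 0.08717753069341326
yaw2 90.92145049140973
pointer -0.6701384334442927
[[0.4538 0.3517 0.034 ]
 [0.4627 0.4273 0.034 ]
 [0.5388 0.4184 0.034 ]
 [0.5287 0.3422 0.034 ]] [0.49601891 0.38491079 0.034     ]
```

```bash
cat > f.py <<'E'
from e import *
for n,yaw in [("w9",90),("w10",250)]:
    robot.move_to([.4965,.3845,.193],[180,0,yaw]); robot.pause(.6)
    c,im=grab("wrist",n); np.save(n+".npy",c["E"])
    print(np.round(robot.current_joint_positions(),0),robot.current_tool_pos(),robot.current_eef_rot(),robot.current_time_s())
    pc=proj(c,[.4968,.3846,.05])[0].astype(int); print(pc)
    u,v=pc-50
    cv2.imwrite(f"pics/c{n}.png",cv2.resize(im[v:v+100,u:u+100],None,fx=6,fy=6,interpolation=cv2.INTER_CUBIC))
E
python3 f.py
```

```text
[-48.  29.  14.  79.  -7.  73. -34.] [0.4965028  0.38448169 0.19299141] [-1.79998775e+02  2.82909155e-04  9.00007138e+01] 48.25
[315 221]
[-27.  30. -19.  78.  10.  74. 114.] [0.49650843 0.38447384 0.19298547] [ 1.79999325e+02 -1.62147675e-03 -1.10003385e+02] 51.1
[314 225]
```

View pics/cw9.png

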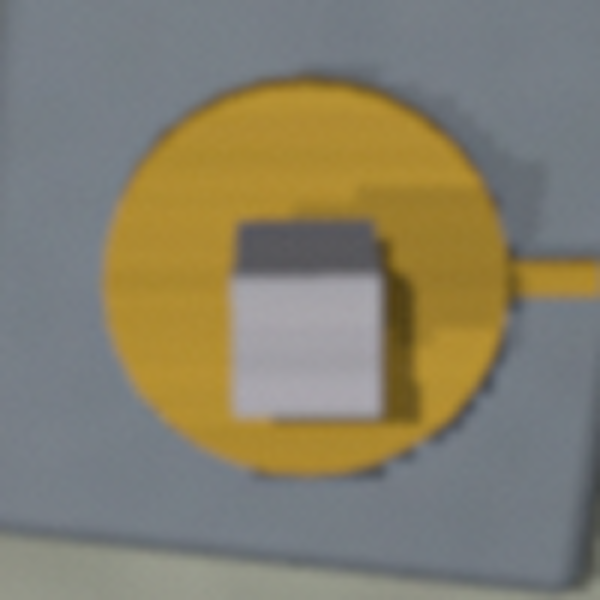

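View pics/cw10.png

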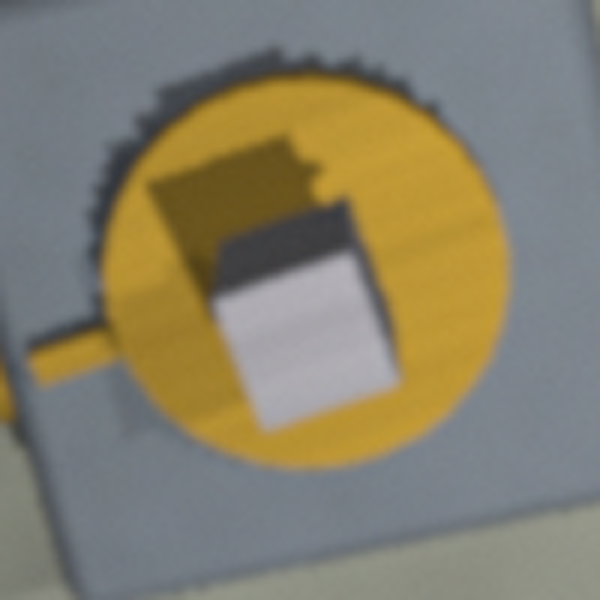

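```bash
cat > f.py <<'E'
from e import *
c=cam("wrist")
m={}
for n,yaw,col,top in [("w8",160,(325,214.6),f"x")and("w8",160,(325,214.6),(326.3,225.7)),("w9",90,(265+306/6-.4,171+277/6-.4),(265+308/6-.4,171+345/6-.4)),("w10",250,(264+306.5/6-.4,175+270.5/6-.4),(264+309/6-.4,175+340/6-.4))]:
    c["E"]=np.load(n+".npy"); m[n]=(yaw,ray(c,col,.04)[:2],ray(c,top,.064)[:2]); print(n,m[n])
rot=lambda a:np.array([[np.cos(a),np.sin(a)],[np.sin(a),-np.cos(a)]])
def f(v):
    r=[]
    for yaw,a,b in m.values():
        for q,bb in((a,v[2:4]),(b,v[2:4])): r+=list(q+rot(np.radians(yaw))@bb-v[:2])
    return r
s=least_squares(f,[.4968,.3846,0,0]);print((s.x*1000).round(2),(s.fun*1000).round(2))
E
python3 f.py
```

```text
w8 (160, array([0.49631425, 0.38461825]), array([0.49705987, 0.38465655]))
w9 (90, array([0.49706999, 0.38498135]), array([0.49723291, 0.38422117]))
w10 (250, array([0.49664807, 0.38365378]), array([0.49663576, 0.38447538]))
[ 4.9694e+02  3.8430e+02 -3.2000e-01 -2.1000e-01] [-0.39  0.01  0.35  0.04 -0.08  0.36  0.08 -0.4   0.02 -0.41  0.01  0.41]
```

The spindle is at (0.4969, 0.3843) with its flats at yaw 0, and the camera bias is only about 0.4 mm. Before fetching the key I'll check the pots again with the scene camera.

```bash
cat > f.py <<'E'
from e import *
robot.line_to([.4965,.3845,.25])
robot.move_j([-37,36,0,65,0,76,33]); robot.move_j([0,22,0,75,0,80,107])
robot.move_j([37,32,0,70,0,78,106])
fingers.gripper_to(.5,force=70)
x,y=.5337,-.4037
robot.move_to([x,y,.15],[180,0,160]); robot.pause(.3)
print(robot.line_to([x,y,.058],velocity=.08,f_stop=12)); robot.pause(.3); print(robot.current_tool_pos(),robot.current_eef_rot())
fingers.gripper_to(0,force=70); print(robot.current_finger_gap(),robot.current_contact_force())
grab("scene","s4"); grab("side","d4"); grab("wrist","w11")
print(robot.current_time_s())
E
python3 f.py
```

```text
False
[ 0.53386066 -0.40382325  0.05834051] [-1.79989116e+02  3.30188994e-02  1.60000961e+02]
0.1525363113492159 [0.92161661 0.26603718 0.55220655]
59.0833
```

View pics/s4.png

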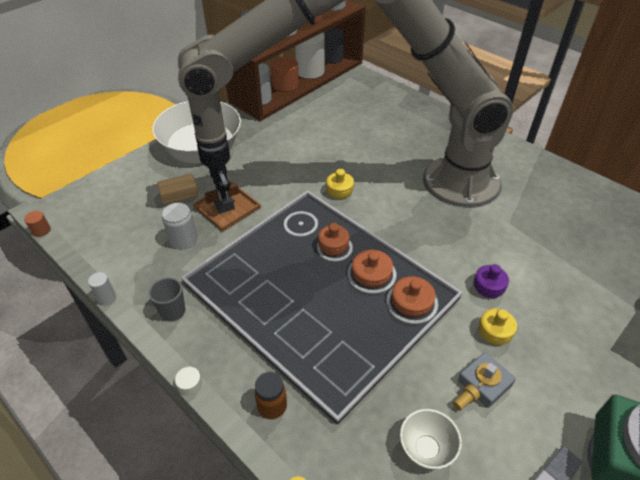

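View pics/w11.png

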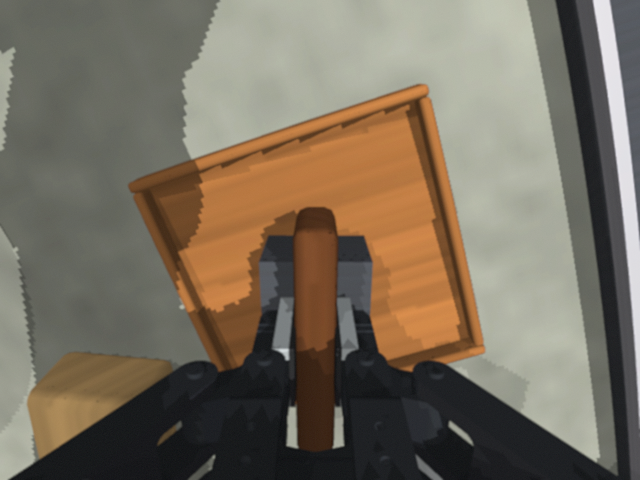

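Key gripped. All pots are on their rings in the scene view, and the hub's far top edge is near row 263 in the wrist view. I'll use that edge to check the key's offset in the jaws.

```bash
cat > f.py <<'E'
from e import *
im=cv2.imread("pics/w11.png"); cv2.imwrite("pics/c11.png",cv2.resize(im[200:300,250:385],None,fx=5.5,fy=5.5,interpolation=cv2.INTER_CUBIC))
c=cam("wrist"); t=robot.current_tool_pos()
a=np.radians(160)
for p,z in [((277,263),.037),((358,263),.037),((265,237),.005),((316,209),.069),((316,227),.069)]:
    d=ray(c,p,z)-t; print(p,(d[0]*np.cos(a)+d[1]*np.sin(a)).round(4),(d[0]*np.sin(a)-d[1]*np.cos(a)).round(4))
E
python3 f.py
```

```text
(277, 263) 0.0209 -0.0159
(358, 263) 0.021 0.0156
(265, 237) 0.0206 -0.0242
(316, 209) 0.0513 -0.0009
(316, 227) 0.0458 -0.0009
```

View pics/c11.png

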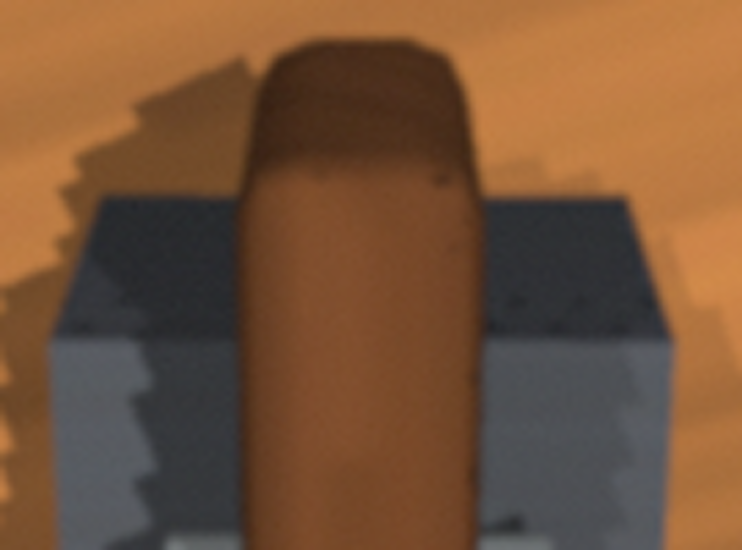

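```bash
cat > f.py <<'E'
from e import *
robot.line_to([.5337,-.4037,.24],velocity=.12)
robot.move_j([37,30,0,70,0,80,106])
robot.move_j([0,22,0,72,0,84,30]); robot.move_j([-42,26,0,72,0,80,-36])
x,y=.4969,.3851
robot.move_to([x,y,.16],[180,0,90]); robot.pause(.3)
print(robot.current_finger_gap(),robot.current_contact_force())
robot.line_to([x,y,.128],velocity=.06); robot.pause(.4)
print(robot.current_tool_pos(),robot.current_eef_rot(),np.round(robot.current_joint_positions(),0),robot.current_time_s())
for n in ("scene","side"):
    c,im=grab(n); u,v=proj(c,[x,y,.07])[0].astype(int); cv2.imwrite(f"pics/k_{n}.png",cv2.resize(im[v-40:v+40,u-45:u+45],None,fx=6,fy=6,interpolation=cv2.INTER_CUBIC))
grab("wrist","w12")
E
python3 f.py
```

```text
0.1467216133696033 [ 1.06639215 -0.15029403 -2.00624528]
[0.49700256 0.38519538 0.12827242] [ 1.79978655e+02 -1.67764654e-02  9.00010581e+01] [-40.  32.   1.  83.  -1.  65. -39.] 66.05
```

View pics/k_scene.png

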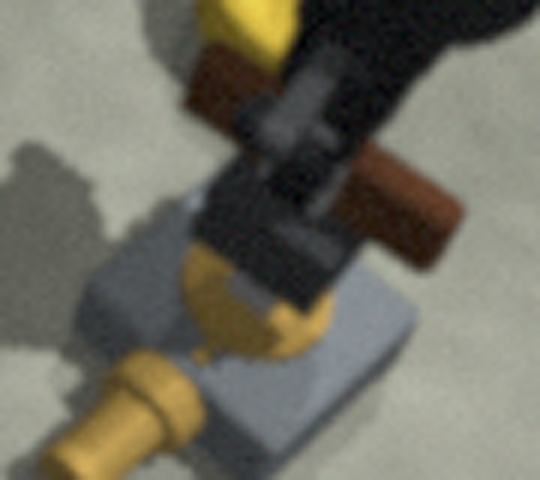

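View pics/w12.png

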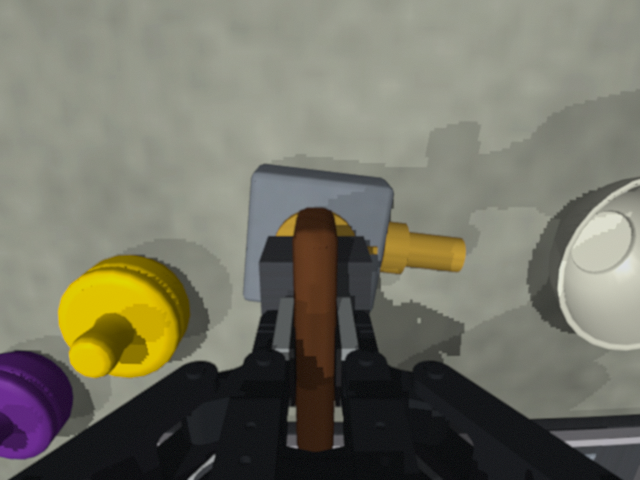

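The key sits directly above the spindle, with the hub square to the flats. Now I'll lower it and watch the force.

```bash
cat > g.py <<'E'
from e import *
x,y=.4969,.3851
P=[(0,0)]+[(r*np.cos(a),r*np.sin(a)) for r in (.001,.002) for a in np.linspace(0,2*np.pi,8,endpoint=False)]
for i,(dx,dy) in enumerate(P):
    robot.line_to([x+dx,y+dy,.122],velocity=.05); robot.pause(.2)
    hit=robot.line_to([x+dx,y+dy,.0928],velocity=.025,f_stop=10)
    t=robot.current_tool_pos(); print(i,hit,np.round(t,4),np.round(robot.current_contact_force(),1))
    if t[2]<.100: break
print(robot.current_time_s(),robot.current_finger_gap())
E
python3 g.py
```

```text
0 False [0.4971 0.3852 0.093 ] [ 0.4 -0.3 -2.1]
67.9833 0.1514695543541122
```

```bash
cat > f.py <<'E'
from e import *
x,y=.4969,.3851
print(robot.line_to([x,y,.088],velocity=.015,f_stop=8),robot.current_tool_pos(),robot.current_contact_force())
robot.pause(.4); t=robot.current_tool_pos(); print(t,robot.current_contact_force())
c,im=grab("scene"); u,v=proj(c,[x,y,.07])[0].astype(int); cv2.imwrite(f"pics/k2.png",cv2.resize(im[v-40:v+40,u-45:u+45],None,fx=6,fy=6,interpolation=cv2.INTER_CUBIC))
E
python3 f.py
```

```text
True [0.49710028 0.38521069 0.09286338] [-0.40144683  0.0075405   4.39036264]
[0.49710078 0.38523548 0.09284805] [-0.30998435 -0.43258486  6.20752985]
```

View pics/k2.png

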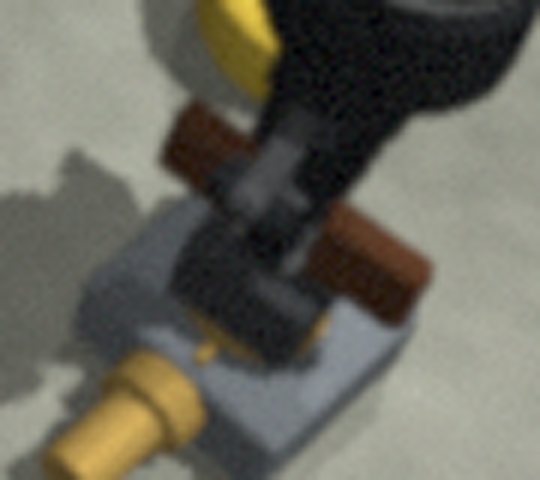

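```bash
cat > f.py <<'E'
from e import *
def T(psi): a=np.radians(psi); return [.4969+.001*np.cos(a),.3841+.001*np.sin(a),.0926]
prev=None
for psi in list(range(96,169,8))+[172,176]:
    robot.move_to(T(psi),[180,0,psi]) ; robot.pause(.15)
    tq=robot.current_torque(); f=robot.current_contact_force()
    print(psi,np.round(tq,2),np.round(f,1),np.round(robot.current_tool_pos(),4),np.round(robot.current_eef_rot()[2],1),round(robot.current_joint_torque()[6],2))
    if abs(tq[2])>1.2 or np.linalg.norm(f)>40: break
robot.pause(.3)
print(robot.current_time_s(),robot.current_finger_gap())
c,im=grab("scene"); u,v=proj(c,[.497,.384,.07])[0].astype(int); cv2.imwrite(f"pics/k3.png",cv2.resize(im[v-40:v+40,u-45:u+45],None,fx=6,fy=6,interpolation=cv2.INTER_CUBIC))
E
python3 f.py
```

```text
96 [-0.    0.18  0.02] [-0.4  0.2  2.1] [0.4969 0.3853 0.0929] 95.9 -0.01
104 [ 0.05  0.16 -0.02] [ 0.2 -0.3  3.2] [0.4969 0.3853 0.0929] 103.9 -0.01
112 [ 0.15 -0.03 -0.04] [ 0.8 -0.1  3.3] [0.4969 0.3853 0.0929] 111.9 -0.0
120 [ 0.23 -0.21  0.02] [1.2 1.9 3.7] [0.4969 0.3852 0.0929] 119.8 -0.01
128 [ 0.3  -0.55 -0.06] [2.9 1.9 3.5] [0.4969 0.3852 0.0929] 127.8 -0.02
136 [ 0.55 -0.85  0.01] [3.1 2.6 3.9] [0.4968 0.3852 0.0929] 135.8 -0.02
144 [ 0.61 -0.97  0.04] [4.9 3.3 3.3] [0.4968 0.3851 0.0929] 143.7 -0.06
152 [ 0.64 -1.08  0.01] [4.7 2.8 2.8] [0.4969 0.3851 0.0929] 151.7 -0.05
160 [ 0.69 -1.15  0.06] [5.1 3.4 3.2] [0.4969 0.3851 0.0929] 159.8 -0.05
168 [ 0.72 -1.19  0.07] [4.8 4.  2.9] [0.4969 0.3851 0.0929] 167.8 -0.05
172 [ 0.75 -1.15  0.04] [4.8 4.  3.7] [0.4969 0.3851 0.093 ] 171.8 -0.04
176 [ 0.87 -1.15 -0.58] [5.5 4.3 2.9] [0.497  0.3851 0.0929] 175.6 0.57
73.75 0.1487589226934629
```

View pics/k3.png

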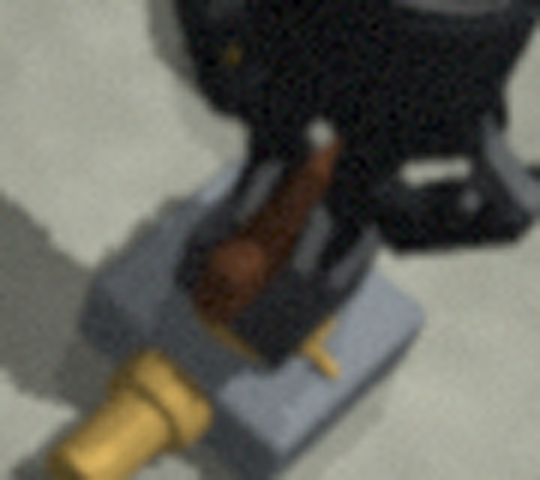

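The pointer has swung about 80° and the moment rose at the end, so the valve is at its stop. I'll ease off within the slack, pull the key straight up and carry it back to the tray.

```bash
cat > f.py <<'E'
from e import *
def T(psi,z): a=np.radians(psi); return [.4969+.001*np.cos(a),.3841+.001*np.sin(a),z]
robot.move_to(T(172.5,.0928),[180,0,172.5]); robot.pause(.3)
print(robot.current_torque(),robot.current_contact_force())
print(robot.line_to(T(172.5,.14),velocity=.05,f_stop=25)); print(robot.current_contact_force(),robot.current_tool_pos(),robot.current_finger_gap())
robot.line_to(T(172.5,.24),velocity=.12)
c,im=grab("scene"); u,v=proj(c,[.497,.384,.05])[0].astype(int); cv2.imwrite(f"pics/k4.png",cv2.resize(im[v-40:v+40,u-45:u+45],None,fx=6,fy=6,interpolation=cv2.INTER_CUBIC))
print(np.round(robot.current_joint_positions(),0))
robot.move_j([-35,25,0,72,0,82,48]); robot.move_j([0,22,0,72,0,84,100]); robot.move_j([37,30,0,70,0,80,106])
robot.move_to([.5295,-.4008,.16],[180,0,165]); robot.pause(.4)
grab("scene","s5"); grab("wrist","w13"); c,im=grab("side","d5")
print(robot.current_tool_pos(),robot.current_time_s(),robot.current_finger_gap())
E
python3 f.py
```

```text
[ 0.85144215 -1.20436701 -0.02640737] [5.20318309 4.68633576 2.25437533]
False
[-0.20472572 -0.26618913 -1.98415194] [0.49545131 0.38382566 0.13952663] 0.15135046010737796
[-27.  29. -19.  74.   9.  79.  37.]
[ 0.52949363 -0.40095818  0.16038606] 80.7417 0.147754729155326
```

View pics/k4.png

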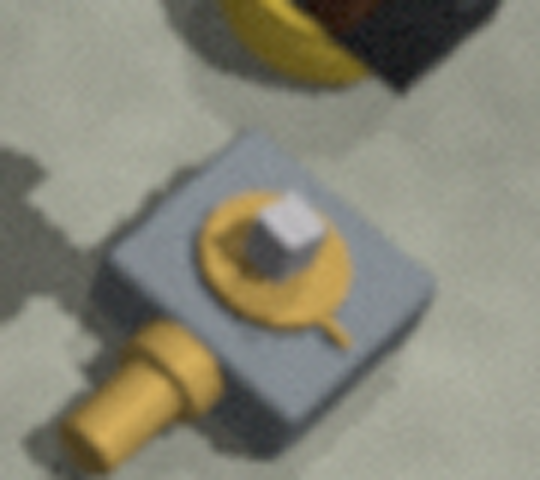

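View pics/w13.png

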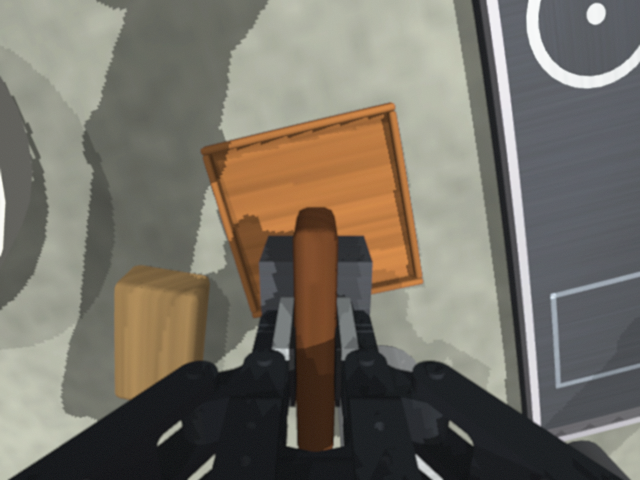

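View pics/s5.png

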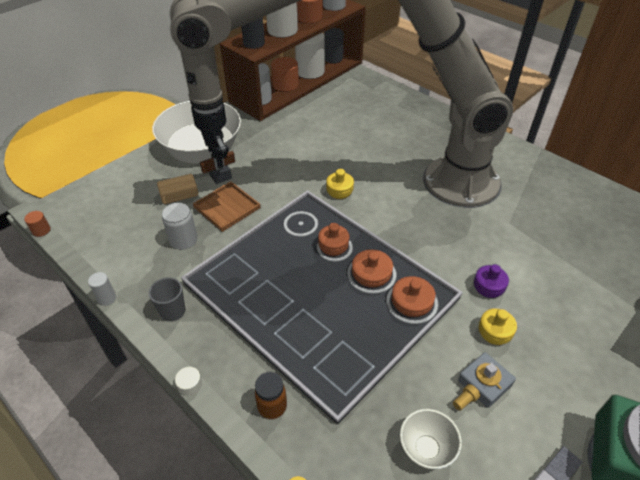

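The pointer now lies about 80° round and the pots are still on their rings. I'll set the key down.

```bash
cat > f.py <<'E'
from e import *
O2=[180,0,165]
robot.line_to([.5295,-.4008,.066],O2,velocity=.08); robot.pause(.3)
print(robot.line_to([.5295,-.4008,.055],O2,velocity=.015,f_stop=5),robot.current_tool_pos())
robot.pause(.3); fingers.gripper_to(.5,force=30); robot.pause(.2)
robot.line_to([.5295,-.4008,.20],O2,velocity=.08); robot.pause(.4)
c,im=grab("wrist","w14"); np.save("w14.npy",c["E"])
robot.line_to([.5295,-.4008,.3],O2)
robot.move_j([37,10,0,90,0,80,0]); robot.move_j([0,5,0,90,0,85,0]); robot.move_to([.44,.03,.35],O); robot.pause(.4)
c,im=grab("wrist","w15"); np.save("w15.npy",c["E"]); grab("scene","s6"); grab("side","d6"); print(robot.current_time_s(),robot.current_tool_pos())
E
python3 f.py
```

```text
True [ 0.52948032 -0.40061921  0.05794625]
90.75 [0.44001682 0.02981466 0.3499149 ]
```

View pics/w14.png

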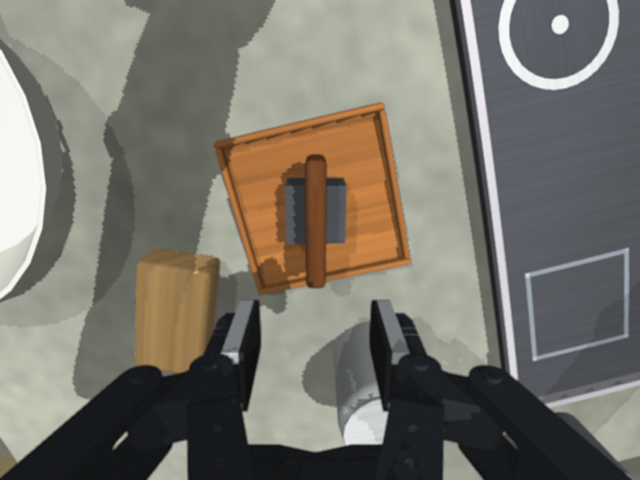

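View pics/w15.png

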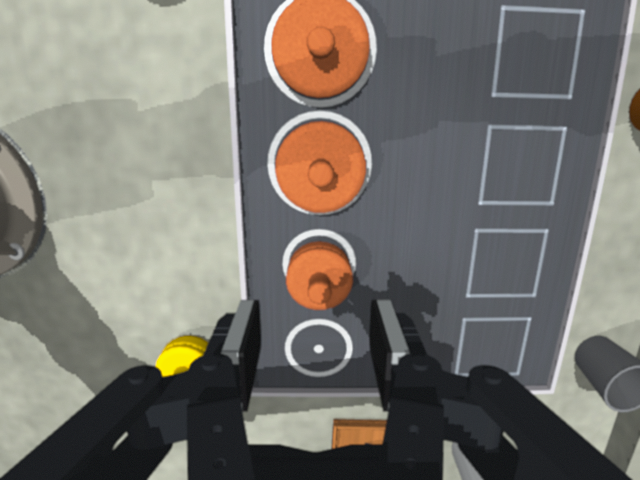

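View pics/s6.png

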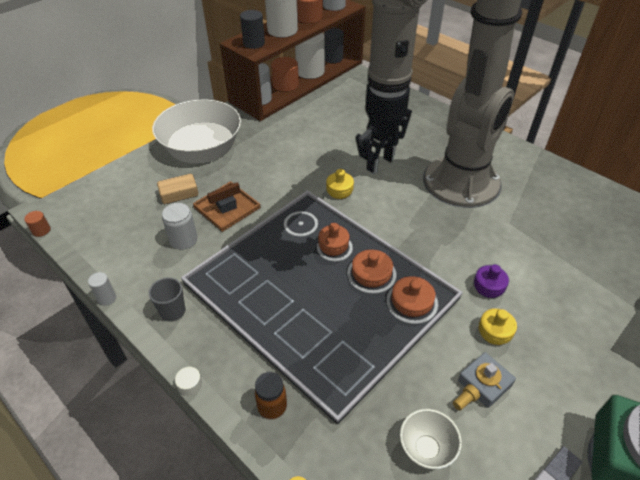

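```bash
cat > f.py <<'E'
from e import *
c=cam("wrist"); c["E"]=np.load("w15.npy")
print("B",ray(c,(320.5,41),.084)[:2],"A",ray(c,(321,174),.084)[:2],"S",ray(c,(319,289),.09)[:2],"s1 ring",ray(c,(318.5,349),.016)[:2])
c["E"]=np.load("w14.npy"); print("key",ray(c,(315,216),.037)[:2])
workorder.close_job()
E
python3 f.py
```

```text
B [0.4451053  0.15833292] A [0.44593998 0.03986902] S [ 0.44423952 -0.07940366] s1 ring [ 0.44461046 -0.20324177]
key [ 0.5300558  -0.40198923]
the job is handed in; nothing more can be done
```

The job is done and handed in; the station gives no verdict, so the results below are from my own last camera checks.

- **Pots:** three were there, two wide and one small, and I slid each by its knob at 26 N onto a ring of its width. The small pot was knocked about 45 mm off its ring partway through, so I slid it back. In the last wrist picture all three measure within about 4 mm of their ring centres.
- **Key and valve:** the key went fully down onto the spindle on the first try. I turned it anticlockwise about 80°, and the resistance rose at the end, as expected at the stop. After I pulled the key off, the pointer still showed about 80°.
- **Key in its tray:** it stands upright about 2 mm from the tray's centre.
- **Bystanders:** the can, bowl and rubbing block looked unmoved, and the gripper was clear of everything at hand-in.

No check failed at the end. The cameras disagreed by up to about 5 mm on ring and pot positions, which is within the 14 mm allowed.

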